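# Weigh a sanded shell on the sprung hook and set the marker

### The job

Weigh the wooden shell that has the steel yoke: hang it by its yoke on the hook of the spring scale, easing it down slowly until the spring carries all of its weight before you let go, so that the hook never drops, jumps up or bounces and is never forced. When it hangs still, slide the scale's marker level with the pointer to record the weight, and leave the shell hanging free. Leave the other things on the bench alone.

Things in the scene. Friction and masses are not known exactly. Their poses are not given: they have to be found in the camera images.
- scale: Spring scale, fixed to the bench. Green foot plate 125 x 290 x 16 mm and green upright pillar 34 x 44 mm, 318 mm tall in all, with a white upright rule (40 mm wide) 150 mm to the +y side of the pillar. Origin on the bench under the front face of the pillar; x points from the hook back to the pillar, so that the hook reaches out along -x, z up. The foot's front edge is at x = -45 mm.
- hook_seat (a point): Lowest point of the hook bar's top face, where the yoke must rest. The hook is a round steel bar, 8 mm thick, that comes out of a carriage on the pillar along the scale's -x and turns up at its free end; this point is 110 mm out from the scale's origin. From 20 mm behind this point to the carriage the bar is 12 mm higher. Without load this point is 254 mm above the bench.
- hook_tip (a point): Centre of the hook's upturned round free end, 21 mm in front (scale's -x) of hook_seat; the metal's highest point there is 4 mm above this point, 18 mm above hook_seat.
- hook (a joint): How far the hook has dipped, in m: 0 without load, grows as it goes down, stop at 0.13. The spring yields about 17 mm for each newton (60 N/m) after the first 0.2 N; lightly damped, it bounces when the load changes suddenly: it should never move faster than 0.08 m/s, up or down.
- pointer (a point): Outer tip of the thin dark pointer bar that goes from the hook's carriage sideways (+y of the scale) to the rule; it moves up and down with the hook and lies 4 mm lower than hook_seat. Axes as the scale's.
- marker_index (a point): Index tip of the marker: it sits right over or under the pointer's tip and is level with it when both have the same height.
- marker_knob (a point): Centre of the marker's black knob, 20 x 20 mm and 34 mm tall, at the front end of a bar (8 mm, along the scale's x) that comes out of the rule; 13 mm higher than marker_index, 85 mm in front of the scale's origin, 150 mm to its +y side. Free to be pinched from above.
- marker (a joint): How far the marker has been slid down its rule, in m: 0 at the top, range to 0.13. Friction of about 2.5 N holds it where it is left. At equal values of this joint and hook the marker is level with the pointer.
- shell: The shell to weigh, 0.20 to 0.72 kg: wooden dome, 120 mm across, 62 mm tall, flat side down. On it a wire yoke: two legs 60 mm apart along the shell's y, a roof-shaped crossbar (7 mm wire, 8 mm higher in its middle) and above its middle a wooden grip. The window below the crossbar, open along the shell's x, is 53 mm wide, 56 mm high in its middle: the hook's bar goes through it. Origin at its underside.
- yoke_eye (a point): Underside of the crossbar's middle, the point that rests on hook_seat; 118 mm above the shell's underside.
- yoke_grip (a point): Centre of the wooden grip on the yoke, 30 mm straight above yoke_eye: 24 mm wide along the shell's y (the direction to pinch it), 18 mm along its x, 36 mm tall.
- plain_shell_a: Bystander: plain pale wooden dome without yoke, 116 mm across, 60 mm tall. Origin at its underside.
- plain_shell_b: Bystander: plain pale wooden dome without yoke, 116 mm across, 60 mm tall. Origin at its underside.
- plain_shell_c: Bystander: dark wooden dome without yoke, 100 mm across, 52 mm tall. Origin at its underside.
- sanding_block: Bystander: cork sanding block 110 x 62 x 30 mm. Origin at its underside.
- sander: Bystander: hand sander, about 200 x 85 mm, 95 mm tall. Origin at its underside.
- wax_tin: Bystander: metal tin, 72 mm across, 70 mm tall. Origin at its underside.
- brush: Bystander: bench brush lying on the bench. Origin at its underside.
Not all that is in view belongs to the job. What is shaped like the shell but blue or turquoise is not meant.

How it is judged:
By the outcome, as a careful person would: the job done as asked, in the order asked, and still so for the second after the job is handed in, with the robot touching nothing.
It also fails if it takes over 64 s, if anything falls off the work surface, if the arm or the gripper's body presses on something with over 40 N, if the wrist force passes 120 N, or if a joint passes its speed limit or range.

### The arm

A 6-joint arm with a two-finger parallel gripper is mounted at the origin on the work surface. World frame = base frame: x ahead of the robot, y to its left, z up, the work surface at z = 0. Lengths are in m, angles in rad, forces in N, time in s.
With the tool pointing down it reaches from about 0.35 to 0.875 m from the base axis. Payload 4.2 kg.
Tool frame: the origin (TCP) lies midway between the tips of the shut fingers; the grasp point (between the pads) lies behind it (manip.hold_point_z is the z of the grasp point in the tool frame, in m); z points along the fingers, x is the direction in which the jaws open and shut, and the axes are right-handed (so a half turn about z gives the same grasp; the last joint's range is limited). The gripper opens to 85 mm and grips with 20 to 120 N. Pads are 22 mm wide; open, the fingers measure 114 mm over their backs; the gripper's body (76 mm by 85 mm) begins 54 mm behind the grasp point. The pads swing forward as they close: fully open they stand 13 mm farther back than shut.
Start: joints at [-0.891, 0.385, 0.008, 0, -1.194, -0.259], TCP at [0.255, -0.57, 0.231] pointing down, gripper open.
Joint ranges: [-3.14, 3.14], [-1.21, 2.06], [-1.07, 1.41], [-3.16, 2.05], [-2.99, -0.16], [-3.1, 3.1]. Speed limits (rad/s): [2.79, 2.79, 3.14, 3.14, 3.14, 3.14].

### API

Orientations are given as a rotation vector (axis times angle).
In Python, from plant import manip gives the robot as it stands. The module is installed in compiled form; this text tells all that it offers.
- The arm moves only by the tool apply_moves, never from a script. Its argument "increments" is a list that holds one entry, the list of rows, each a list of 4 numbers: the shift along the tool's x, y, z in cm, then the turn about the tool's z in rad. A call has exactly 5 rows; each row is the pose to reach, as a shift and turn from the pose commanded when the call began, along the tool's axes at that moment; what a row does not reach only later rows make up. A row lasts 1/12 s, in which the tool goes at most 41.7 mm and 7.16 degrees, less where a joint would pass 70% of its speed; a pose out of reach is approached as far as the arm can. A call with a gripper value outside its range is refused whole. "gripper" is the closure, from 0 (fully open) to 1 (shut), set as the call begins (left out, the last holds). The fingers move at their own pace and stop on an object; "grip_force" is the grip in N (left out, the last holds). Time passes only in rows, so rows that repeat a pose let the fingers close, or fill a call up. It gives the time, the measured TCP pose, the force and the opening at its end, in the units of the state.
- manip.observe(): the state, without advancing time (a new reading comes with each control period).
- manip.camera(name): name is "side" or "top"; returns the picture (400x640x3 uint8, red, green, blue); there is no depth.
- manip.camera_model(name): a dict with "K" (3x3 intrinsics, pixels), "D" ([k1, k2, p1, p2, k3] as OpenCV has them; the pictures are not rectified), "R" (3x3) and "t" (3): a world point X has camera coordinates R X + t. Camera axes: x right, y down, z forward; pixel columns grow to the right and rows downward; lengths in m; the calibration is good to about 2 mm. A picture is of the moment at which its call begins. camera_model takes no time and is no camera call.
- manip.sign_off(): hands the job in, once; it reports no verdict.
The state is a dict: "time_s": time; "joint_pos": joint angles; "qvel": joint speeds; "tau": joint torques, N m; "position": TCP position; "eef_rot": TCP orientation; "wrist_force": force on the tool from outside, world axes, zero at the start; "moment": the same for the moment, N m; "width": finger opening in m.
Only numpy, scipy, OpenCV 4.12 (cv2) and the standard library are available. Lean on these libraries where they do the work, as an engineer would, in place of code of your own. Each camera call takes 0.05 s, during which the arm holds its last target. There are 200 camera calls.

## Working session

There is one attempt and no reset: what is moved stays moved. The work goes in short steps, Python scripts to look and compute and a tool call to move; the robot and the scene stay as the last step left them, time stands still between calls to the robot, and variables do not carry over. Pictures are saved under pics/ and viewed, about 8 in all and at most 12, crops included, and the job is handed in when it is done.

Besides the shell and the picture viewer there is one more tool, called after "Emit:" by a JSON object that holds its "method" and its "body". apply_moves: Moves the arm, as the interface text tells. Its arguments: {"type":"object","properties":{"increments":{"type":"array"},"gripper":{"type":"number"},"grip_force":{"type":"number"}},"required":["increments"]}

```bash
mkdir -p pics
python3 - <<'E'
from plant import manip
import cv2,numpy as np
print(manip.observe(), manip.hold_point_z)
for n in("side","top"):
    im=manip.camera(n); cv2.imwrite(f"pics/{n}0.png",im[...,::-1]); m=manip.camera_model(n); print(n,m)
E
```

```text
{'time_s': 0.0, 'joint_pos': array([-8.91397415e-01,  3.85568357e-01,  6.60396243e-03, -5.10956128e-04,
       -1.19397747e+00, -2.58626078e-01]), 'qvel': array([-0.00046753, -0.0013484 , -0.00030133, -0.00036186, -0.00094989,
        0.00176574]), 'tau': array([ 1.45012851e-03, -3.92288446e+01,  1.88400435e+01,  4.18599665e+00,
       -4.60824158e-03,  1.70655221e-05]), 'position': array([ 0.2550851 , -0.5699309 ,  0.23020412]), 'eef_rot': array([-1.70775787e+00, -2.63463179e+00, -1.75647816e-03]), 'wrist_force': array([-0.26075531, -0.19836867, -0.17679257]), 'moment': array([ 0.01803875, -0.02339528, -0.00017067]), 'width': 0.0852875979456102} -0.0187
side {'K': array([[365.66456425,   0.        , 319.56279035],
       [  0.        , 365.66456425, 200.35198275],
       [  0.        ,   0.        ,   1.        ]]), 'D': array([0.00275751, 0.        , 0.        , 0.        , 0.        ]), 'R': array([[-0.97829885, -0.20686564,  0.01174574],
       [-0.1349814 ,  0.59328758, -0.79359301],
       [ 0.15719853, -0.77795659, -0.60833557]]), 't': array([0.49878723, 0.18894631, 0.98586208])}
top {'K': array([[407.8106477 ,   0.        , 323.81794299],
       [  0.        , 407.8106477 , 198.09769058],
       [  0.        ,   0.        ,   1.        ]]), 'D': array([-0.07815327,  0.        ,  0.        ,  0.        ,  0.        ]), 'R': array([[-0.00799643, -0.99996026,  0.00394268],
       [-0.99344279,  0.00749449, -0.11408444],
       [ 0.11405036, -0.0048291 , -0.99346323]]), 't': array([0.00533585, 0.50037029, 1.39904511])}
```

View pics/side0.png

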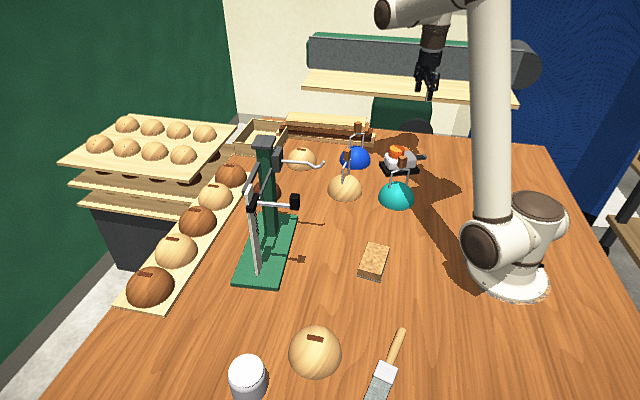

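View pics/top0.png

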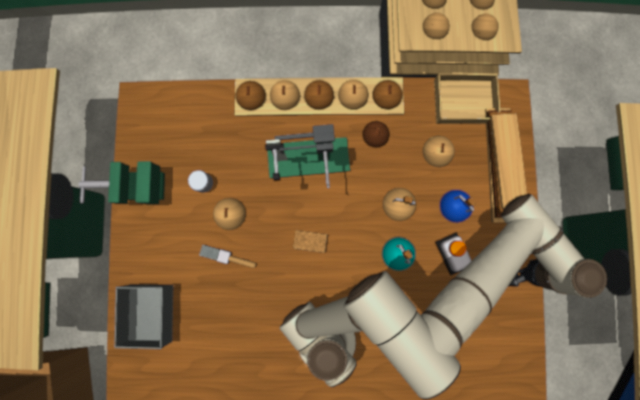

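Run:
```python
import cv2
s=cv2.imread("pics/side0.png");t=cv2.imread("pics/top0.png")
cv2.imwrite("pics/s1.png",cv2.resize(s[115:265,225:425],None,fx=4,fy=4,interpolation=cv2.INTER_CUBIC))
cv2.imwrite("pics/t1.png",cv2.resize(t[115:225,255:425],None,fx=4.7,fy=4.7,interpolation=cv2.INTER_CUBIC))
```

```text
(no output)
```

View pics/s1.png

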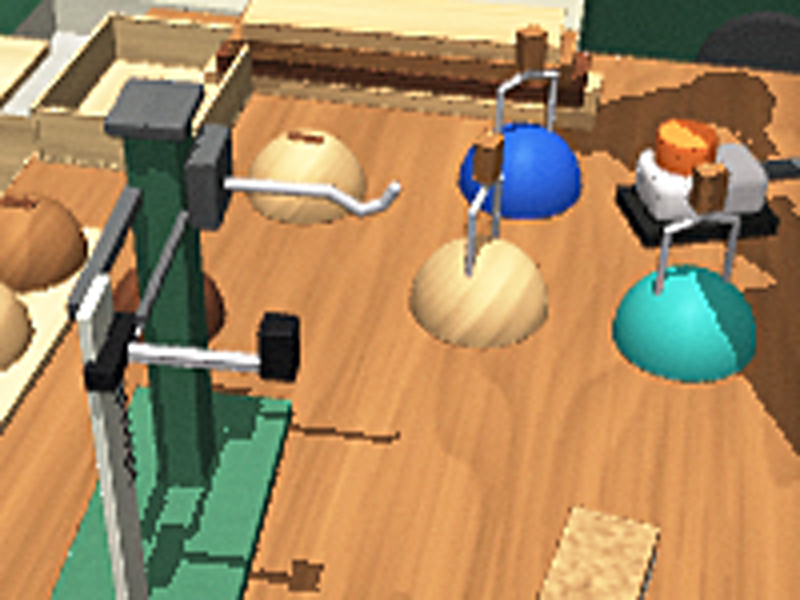

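View pics/t1.png

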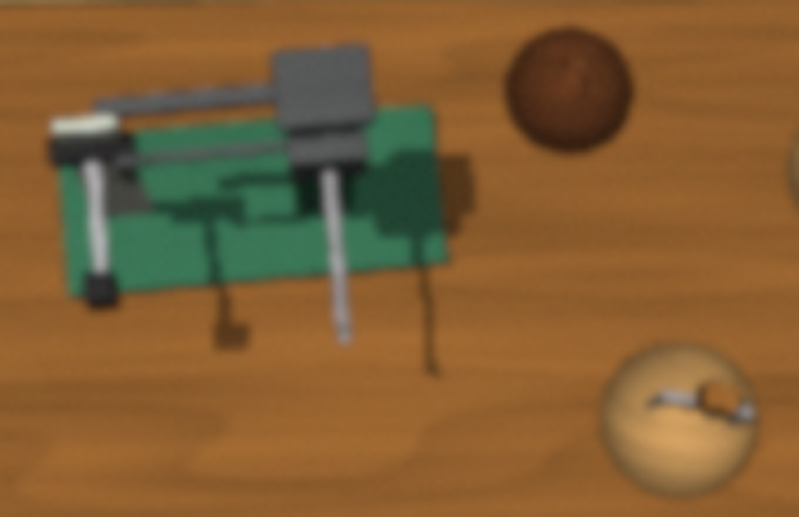

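Side view: the yoke shell is the pale one at about (345,187), its grip centre at about (347,154.5); the hook tip is at (324,162) and the knob at (295,201.5). Top view: grip at about (408,200), hook tip at (328,187), knob at (276,177). Next I fit the poses.

```bash
cat > h.py <<'E'
import numpy as np,cv2
from plant import manip
from scipy.optimize import least_squares
CM={n:manip.camera_model(n) for n in("side","top")}
def proj(n,X):
    m=CM[n]; return cv2.projectPoints(np.atleast_2d(np.float64(X)),cv2.Rodrigues(m["R"])[0],m["t"],m["K"],m["D"])[0][:,0]
S=lambda x,y:("side",225+x/4-.4,115+y/4-.4)
T=lambda x,y:("top",255+x/4.7-.4,115+y/4.7-.4)
def loc(p,q): c,s=np.cos(p[2]),np.sin(p[2]); return [p[0]+c*q[0]-s*q[1],p[1]+s*q[0]+c*q[1],q[2]]
def tri(obs):
    f=lambda X:np.ravel([proj(o[0],X)[0]-o[1:] for o in obs])
    r=least_squares(f,[.5,0,.1]); return r.x,r.fun
E
python3 - <<'E'
from h import *
print("tip",tri([S(395,189),T(344,338)])); print("knob",tri([S(280,346),T(101,290)]))
print("grip",tri([S(488,158),T(722,398)]))
# scale: p=x,y,yaw,marker, foot yoff
O=[(S(395,189),lambda p:(-.131,0,.268)),(T(344,338),lambda p:(-.131,0,.270)),
(S(280,346),lambda p:(-.085,.15,.263-p[3])),(T(101,289),lambda p:(-.085,.15,.275-p[3])),
(T(437,106),lambda p:(.08,-.145+p[4],.016)),(T(448,262),lambda p:(-.045,-.145+p[4],.016)),(T(68,296),lambda p:(-.045,.145+p[4],.016)),(S(291,402),lambda p:(-.045,-.145+p[4],.016))]
f=lambda p:np.ravel([proj(o[0],loc(p,q(p)))[0]-o[1:] for o,q in O])
r=least_squares(f,[.7,0,0,.02,.07]); print(r.x); print(r.fun.reshape(-1,2).round(1))
# shell p=x,y,yaw
O2=[(S(488,158),(0,0,.148)),(T(722,396),(0,0,.160)),(S(472,270),(0,.030,.056)),(S(497,234),(0,-.03,.056)),(S(474,216),(0,.03,.11)),(T(657,402),(0,.03,.10)),(T(748,412),(0,-.03,.110)),]
f=lambda p:np.ravel([proj(o[0],loc(p,q))[0]-o[1:] for o,q in O2])
for y0 in(0,1.,-1):
    r=least_squares(f,[.55,-.2,y0],loss="soft_l1"); print(r.x,r.cost); print(f(r.x).reshape(-1,2).round(1).tolist())
E
```

```text
tip (array([ 0.50613222, -0.00939589,  0.26600341]), array([-0.29199135, -0.05411524,  0.03842099,  0.34644335]))
knob (array([0.53955509, 0.14356784, 0.25176446]), array([-0.35849304, -0.06965827,  0.07426328,  0.48693509]))
grip (array([ 0.48030652, -0.27066808,  0.14311308]), array([-0.31709638, -0.05585013,  0.02250745,  0.32059148]))
[0.636436   0.00074129 0.07879307 0.01166716 0.05518086]
[[-0.1 -0.8]
 [ 0.1  0.3]
 [-0.5  0.1]
 [-0.4 -0.1]
 [-1.  -0.3]
 [-0.   0.6]
 [-0.4  0.3]
 [ 0.6 -1.7]]
[ 0.47853427 -0.26506312 -0.1616916 ] 1.3667140469465064
[[0.1, -0.5], [-0.6, 0.7], [-0.3, 0.0], [-1.0, -0.2], [0.0, -0.3], [0.6, 0.1], [-0.3, 0.4]]
[ 0.47853427 -0.26506312 -0.16169166] 1.3667140469468284
[[0.1, -0.5], [-0.6, 0.7], [-0.3, 0.0], [-1.0, -0.2], [0.0, -0.3], [0.6, 0.1], [-0.3, 0.4]]
[ 0.47853427 -0.26506312 -0.16169148] 1.3667140469490093
[[0.1, -0.5], [-0.6, 0.7], [-0.3, 0.0], [-1.0, -0.2], [0.0, -0.3], [0.6, 0.1], [-0.3, 0.4]]
```

```bash
cat >> h.py <<'E'
SC=[.6364,.0007,.0788]; SH=[.4785,-.2655,-.1617]
def delta(x,y,z,yaw,o=None):
    "tool-frame shift (cm) and turn to TCP x,y,z with tool x axis along yaw (mod pi)"
    o=o or manip.observe(); R=cv2.Rodrigues(o["eef_rot"])[0]
    d=R.T@(np.array([x,y,z])-o["position"])*100
    a=np.arctan2(R[1,0],R[0,0]); e=(yaw-a+np.pi/2)%np.pi-np.pi/2
    print("t",round(o["time_s"],2),"pos",o["position"].round(4),"yaw",round(a,3),"tilt",R[:2,2].round(3),"F",o["wrist_force"].round(2),"w",round(o["width"],4),"q6",o["joint_pos"][5].round(2))
    print("  shift",d.round(2),"turn",round(-e,3))
E
python3 - <<'E'
from h import *
x,y,a=SH; delta(x,y,.25,a+np.pi/2); delta(x,y,.129,a+np.pi/2)
for dx in(-.20,-.11): 
    s=loc(SC,(dx,0,0));print(s)
E
```

```text
t 0.1 pos [ 0.2551 -0.57    0.2304] yaw 1.992 tilt [-0.001  0.002] F [-0.04 -0.1   0.22] w 0.0854 q6 -0.26
  shift [18.68 32.83 -1.93] turn 0.582
t 0.1 pos [ 0.2551 -0.57    0.2304] yaw 1.992 tilt [-0.001  0.002] F [-0.04 -0.1   0.22] w 0.0854 q6 -0.26
  shift [18.65 32.83 10.17] turn 0.582
[np.float64(0.4370206227569551), np.float64(-0.015043694934023133), 0]
[np.float64(0.5267413425163252), np.float64(-0.007959032213712722), 0]
```

Emit:
{"method": "apply_moves", "body": {"increments": [[[1.8,3.2,-1],[3.6,6.4,-2],[5.6,9.8,-2.4],[7.5,13.1,-2.4],[9.3,16.4,-2.4]]], "gripper": 0}}

```text
validation failed for argument at $.in...
```

Emit:
{"method": "apply_moves", "body": {"increments": [[[1.9,3.3,0,0.116],[3.8,6.6,0,0.232],[5.7,10,0,0.35],[7.6,13.2,0,0.466],[9.3,16.4,0,0.582]]]}}

```text
time_s: 0.52
position: [0.3668, -0.4174, 0.2309]
eef_rot: [-2.396, -2.031, 0.0]
wrist_force: [0.3, 0.6, -0.0]
width: 0.0855
```

Emit:
{"method": "apply_moves", "body": {"increments": [[[0,0,0,0],[0,0,0,0],[0,0,0,0],[0,0,0,0],[0,0,0,0]]]}}

```text
time_s: 0.93
position: [0.3658, -0.4201, 0.231]
eef_rot: [-2.391, -2.037, 0.0]
wrist_force: [-0.9, 0.9, 0.3]
width: 0.0854
```

Run:
```python
from h import *
x,y,a=SH; delta(x,y,.129,a+np.pi/2)
im=manip.camera("side"); cv2.imwrite("pics/s2.png",cv2.resize(im[90:240,270:470,::-1],None,fx=4,fy=4,interpolation=cv2.INTER_CUBIC))
```

```text
t 0.93 pos [ 0.3658 -0.4201  0.231 ] yaw 1.411 tilt [-0.  0.] F [-0.87  0.87  0.29] w 0.0854 q6 -1.17
  shift [17.05  8.68 10.2 ] turn 0.002
```

View pics/s2.png

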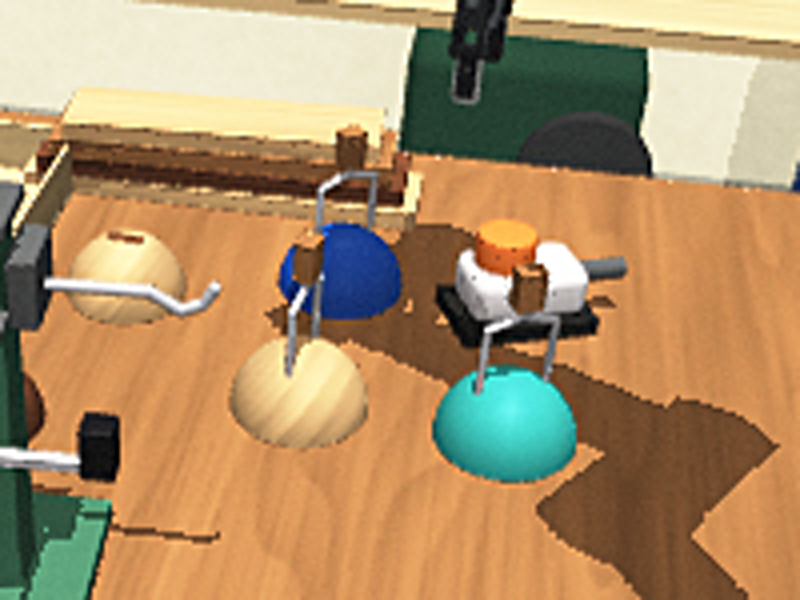

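The first call was refused because each row needs 4 numbers. The gripper stands halfway, clear of everything. Moving on to above the shell.

Emit:
{"method": "apply_moves", "body": {"increments": [[[3.4,1.7,-1.5,0],[6.8,3.4,-2,0],[10.2,5.2,-2,0],[13.6,7,-2,0],[17.05,8.7,-1,0]]], "gripper": 0}}

```text
time_s: 1.4
position: [0.481, -0.2647, 0.2434]
eef_rot: [2.388, 2.034, 0.003]
wrist_force: [0.9, -0.7, -0.3]
width: 0.0854
```

Emit:
{"method": "apply_moves", "body": {"increments": [[[0,0,0,0],[0,0,0,0],[0,0,0,0],[0,0,0,0],[0,0,0,0]]]}}

```text
time_s: 1.82
position: [0.4787, -0.2659, 0.2416]
eef_rot: [2.392, 2.036, 0.0]
wrist_force: [-0.6, -0.2, -0.5]
width: 0.0854
```

Run:
```python
from h import *
x,y,a=SH; delta(x,y,.129,a+np.pi/2)
im=manip.camera("side"); s=cv2.resize(im[90:215,290:400,::-1],None,fx=4,fy=4,interpolation=cv2.INTER_CUBIC)
cv2.imwrite("pics/s3.png",s)
```

```text
t 1.82 pos [ 0.4787 -0.2659  0.2416] yaw 1.41 tilt [ 0. -0.] F [-0.57 -0.2  -0.47] w 0.0854 q6 -1.52
  shift [ 0.04 -0.03 11.26] turn 0.001
```

View pics/s3.png

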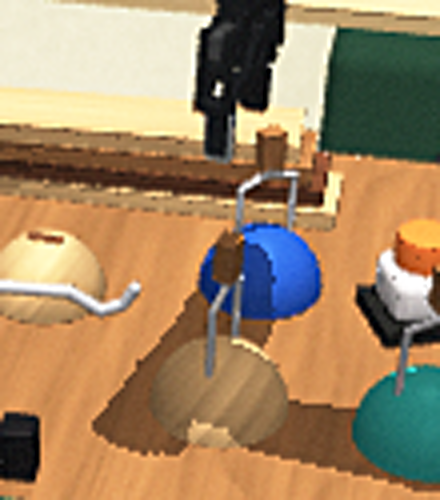

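The gripper is directly above the grip (crop 228,255), the fingers straddling it. Descending and gripping.

Emit:
{"method": "apply_moves", "body": {"increments": [[[0,0,2.5,0],[0,0,5.2,0],[0,0,8,0],[0,0,10,0],[0,0,11.2,0]]], "gripper": 0}}

```text
time_s: 2.28
position: [0.4774, -0.265, 0.1269]
eef_rot: [-2.39, -2.034, 0.003]
wrist_force: [-0.3, 0.6, 0.1]
width: 0.0852
```

Emit:
{"method": "apply_moves", "body": {"increments": [[[0,0,0,0],[0,0,0,0],[0,0,0,0],[0,0,0,0],[0,0,0,0]]]}}

```text
time_s: 2.7
position: [0.48, -0.265, 0.1306]
eef_rot: [2.389, 2.037, 0.002]
wrist_force: [0.9, 0.2, 0.4]
width: 0.0858
```

Emit:
{"method": "apply_moves", "body": {"increments": [[[0,0,0,0],[0,0,0,0],[0,0,0,0],[0,0,0,0],[0,0,0,0]]], "gripper": 1, "grip_force": 40}}

```text
time_s: 3.12
position: [0.4793, -0.2645, 0.1294]
eef_rot: [-2.39, -2.039, -0.0]
wrist_force: [0.1, 5.2, 1.4]
width: 0.0257
```

Emit:
{"method": "apply_moves", "body": {"increments": [[[0,0,0,0],[0,0,0,0],[0,0,0,0],[0,0,0,0],[0,0,0,0]]]}}

```text
time_s: 3.53
position: [0.4791, -0.2645, 0.1293]
eef_rot: [-2.39, -2.039, 0.0]
wrist_force: [-1.3, 2.3, 1.3]
width: 0.0236
```

Emit:
{"method": "apply_moves", "body": {"increments": [[[0,0,0,0],[0,0,0,0],[0,0,0,0],[0,0,0,0],[0,0,0,0]]]}}

```text
time_s: 3.95
position: [0.4792, -0.2646, 0.1293]
eef_rot: [-2.39, -2.039, 0.0]
wrist_force: [-1.7, 2.2, 2.1]
width: 0.0238
```

Emit:
{"method": "apply_moves", "body": {"increments": [[[0,0,-1.5,0],[0,0,-4.5,0],[0,0,-8,0],[0,0,-12,0],[0,0,-15.6,0]]]}}

```text
time_s: 4.37
position: [0.4785, -0.2644, 0.285]
eef_rot: [-2.389, -2.036, 0.002]
wrist_force: [2.5, -0.3, -6.6]
width: 0.0235
```

Emit:
{"method": "apply_moves", "body": {"increments": [[[0,0,-1,0],[0,0,-1,0],[0,0,-1,0],[0,0,-1,0],[0,0,-1,0]]]}}

```text
time_s: 4.78
position: [0.4779, -0.264, 0.2916]
eef_rot: [-2.386, -2.034, 0.005]
wrist_force: [0.1, 0.5, -6.7]
width: 0.0234
```

Emit:
{"method": "apply_moves", "body": {"increments": [[[0,0,0,0],[0,0,0,0],[0,0,0,0],[0,0,0,0],[0,0,0,0]]]}}

```text
time_s: 5.2
position: [0.4793, -0.2646, 0.2952]
eef_rot: [-2.39, -2.039, 0.0]
wrist_force: [0.1, -0.5, -6.2]
width: 0.0238
```

Run:
```python
from h import *
x,y,_=loc(SC,(-.18,0,0)); delta(x,y,.296,SC[2]+np.pi/2)
im=manip.camera("side"); s=cv2.resize(im[80:230,280:400,::-1],None,fx=4,fy=4,interpolation=cv2.INTER_CUBIC)
cv2.imwrite("pics/s4.png",s)
```

```text
t 5.2 pos [ 0.4793 -0.2646  0.2952] yaw 1.412 tilt [-0.  0.] F [ 0.1  -0.46 -6.23] w 0.0238 q6 -1.52
  shift [24.45 -6.17 -0.08] turn -0.237
```

View pics/s4.png

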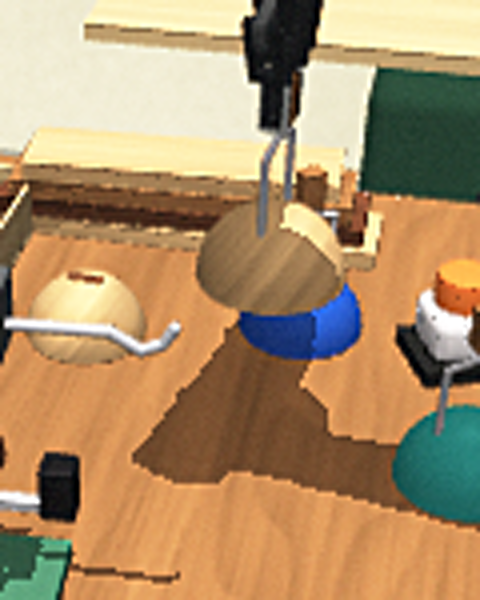

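The shell is lifted level in the gripper, about 6.2 N, so I expect a dip of about 0.10 m. Now to the spot in front of the hook.

Emit:
{"method": "apply_moves", "body": {"increments": [[[1.5,-0.4,0,0],[4,-1,0,0],[7,-1.8,0,0],[10,-2.6,0,0],[13,-3.3,0,0]]]}}

```text
time_s: 5.67
position: [0.4667, -0.13, 0.2955]
eef_rot: [2.391, 2.038, 0.001]
wrist_force: [1.5, 0.5, -7.0]
width: 0.0233
```

Emit:
{"method": "apply_moves", "body": {"increments": [[[3,-0.7,0,-0.05],[6,-1.5,0,-0.11],[8.5,-2.2,0,-0.17],[10.5,-2.7,0,-0.21],[11.4,-2.9,0,-0.237]]]}}

```text
time_s: 6.08
position: [0.4563, -0.0117, 0.2958]
eef_rot: [2.127, 2.312, 0.003]
wrist_force: [-1.4, 1.1, -6.2]
width: 0.024
```

Emit:
{"method": "apply_moves", "body": {"increments": [[[0,0,0,0],[0,0,0,0],[0,0,0,0],[0,0,0,0],[0,0,0,0]]]}}

```text
time_s: 6.5
position: [0.4566, -0.0147, 0.2953]
eef_rot: [-2.134, -2.305, 0.0]
wrist_force: [-0.0, 0.3, -7.2]
width: 0.0236
```

Run:
```python
from h import *
for dx in(-.18,-.11):
    x,y,_=loc(SC,(dx,0,0)); delta(x,y,.296,SC[2]+np.pi/2)
im=manip.camera("side"); a=cv2.resize(im[100:220,260:360,::-1],None,fx=5,fy=5,interpolation=cv2.INTER_CUBIC)
cv2.imwrite("pics/s5.png",a)
```

```text
t 6.5 pos [ 0.4566 -0.0147  0.2953] yaw 1.648 tilt [-0. -0.] F [-0.04  0.26 -7.24] w 0.0236 q6 -1.82
  shift [ 0.12  0.05 -0.07] turn -0.002
t 6.5 pos [ 0.4566 -0.0147  0.2953] yaw 1.648 tilt [-0. -0.] F [-0.04  0.26 -7.24] w 0.0236 q6 -1.82
  shift [ 0.13  7.05 -0.07] turn -0.002
```

View pics/s5.png

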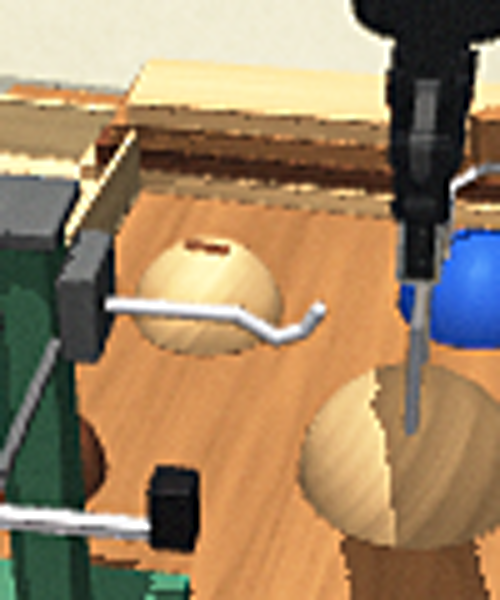

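The yoke is edge-on in front of the hook: crossbar at crop y≈280, above the hook tip at (320,308), and the dome top at y≈370, below the bar. Threading it.

Emit:
{"method": "apply_moves", "body": {"increments": [[[0.13,0.5,0,0],[0.13,1.2,0,0],[0.13,2,0,0],[0.13,2.8,0,0],[0.13,3.6,0,0]]]}}

```text
time_s: 6.97
position: [0.4936, -0.0097, 0.2951]
eef_rot: [2.132, 2.307, -0.0]
wrist_force: [0.7, -0.3, -7.7]
width: 0.0237
```

Emit:
{"method": "apply_moves", "body": {"increments": [[[0,0.8,0,0],[0,1.6,0,0],[0,2.4,0,0],[0,3,0,0],[0,3.45,0,0]]]}}

```text
time_s: 7.38
position: [0.5277, -0.007, 0.2951]
eef_rot: [-2.132, -2.307, 0.0]
wrist_force: [-0.6, -0.5, -7.7]
width: 0.0237
```

Emit:
{"method": "apply_moves", "body": {"increments": [[[0,0,0,0],[0,0,0,0],[0,0,0,0],[0,0,0,0],[0,0,0,0]]]}}

```text
time_s: 7.8
position: [0.5264, -0.0071, 0.2955]
eef_rot: [2.132, 2.307, 0.0]
wrist_force: [0.1, 0.0, -6.4]
width: 0.0236
```

Run:
```python
from h import *
x,y,_=loc(SC,(-.11,0,0)); delta(x,y,.2653,SC[2]+np.pi/2)
im=manip.camera("side"); a=cv2.resize(im[100:220,240:340,::-1],None,fx=5,fy=5,interpolation=cv2.INTER_CUBIC)
cv2.imwrite("pics/s6.png",a)
```

```text
t 7.8 pos [ 0.5264 -0.0071  0.2955] yaw 1.65 tilt [0. 0.] F [ 0.11  0.03 -6.4 ] w 0.0236 q6 -1.79
  shift [-0.09  0.02  3.02] turn -0.0
```

View pics/s6.png

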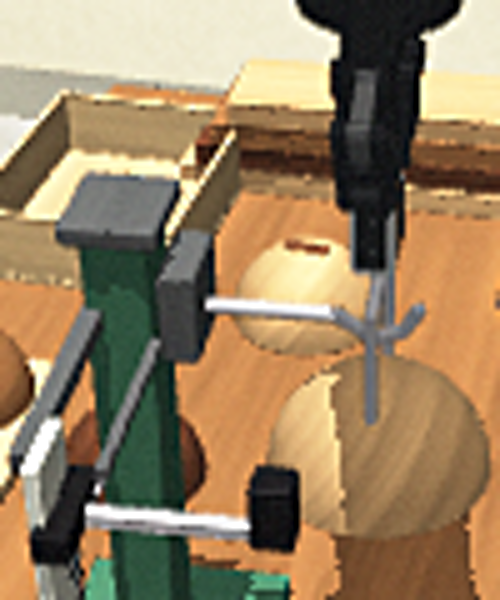

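The bar runs through the window with the crossbar over the seat (crop 375,330). Lowering slowly.

Emit:
{"method": "apply_moves", "body": {"increments": [[[-0.09,0,0.4,0],[-0.09,0,0.9,0],[-0.09,0,1.5,0],[-0.09,0,2,0],[-0.09,0,2.3,0]]]}}

```text
time_s: 8.27
position: [0.5262, -0.008, 0.2709]
eef_rot: [-2.132, -2.306, 0.003]
wrist_force: [-0.5, -0.0, -6.2]
width: 0.0237
```

Emit:
{"method": "apply_moves", "body": {"increments": [[[0,0,0.25,0],[0,0,0.5,0],[0,0,0.75,0],[0,0,1,0],[0,0,1.25,0]]]}}

```text
time_s: 8.68
position: [0.527, -0.008, 0.2599]
eef_rot: [2.132, 2.307, 0.001]
wrist_force: [-0.1, 0.3, -5.5]
width: 0.0235
```

Emit:
{"method": "apply_moves", "body": {"increments": [[[0,0,0.25,0],[0,0,0.5,0],[0,0,0.75,0],[0,0,1,0],[0,0,1.25,0]]]}}

```text
time_s: 9.1
position: [0.527, -0.008, 0.2472]
eef_rot: [2.132, 2.307, 0.0]
wrist_force: [0.3, -0.8, -5.2]
width: 0.0237
```

Emit:
{"method": "apply_moves", "body": {"increments": [[[0,0,0.25,0],[0,0,0.5,0],[0,0,0.75,0],[0,0,1,0],[0,0,1.25,0]]]}}

```text
time_s: 9.52
position: [0.527, -0.008, 0.2347]
eef_rot: [2.132, 2.307, 0.0]
wrist_force: [0.7, 0.3, -5.4]
width: 0.0234
```

Emit:
{"method": "apply_moves", "body": {"increments": [[[0,0,0,0],[0,0,0,0],[0,0,0,0],[0,0,0,0],[0,0,0,0]]]}}

```text
time_s: 9.93
position: [0.5269, -0.008, 0.235]
eef_rot: [2.132, 2.307, 0.001]
wrist_force: [0.7, -0.6, -4.4]
width: 0.0234
```

Run:
```python
from h import *
x,y,_=loc(SC,(-.11,0,0)); delta(x,y,.165,SC[2]+np.pi/2)
im=manip.camera("side"); a=cv2.resize(im[100:250,240:360,::-1],None,fx=4,fy=4,interpolation=cv2.INTER_CUBIC)
cv2.imwrite("pics/s7.png",a)
```

```text
t 9.93 pos [ 0.5269 -0.008   0.235 ] yaw 1.649 tilt [0. 0.] F [ 0.66 -0.62 -4.42] w 0.0234 q6 -1.79
  shift [ 0.   -0.02  7.  ] turn -0.0
```

View pics/s7.png

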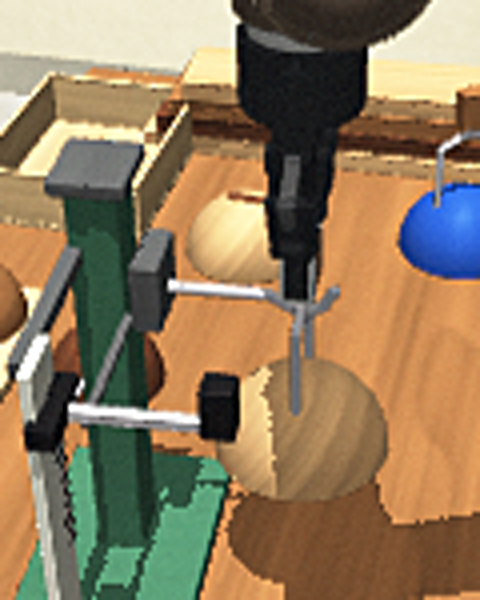

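The hook dips along with the yoke. Continuing down.

Emit:
{"method": "apply_moves", "body": {"increments": [[[0,0,0.2,0],[0,0,0.45,0],[0,0,0.75,0],[0,0,1.05,0],[0,0,1.35,0]]]}}

```text
time_s: 10.4
position: [0.527, -0.0079, 0.2211]
eef_rot: [2.132, 2.307, 0.0]
wrist_force: [0.3, 0.6, -4.4]
width: 0.0237
```

Emit:
{"method": "apply_moves", "body": {"increments": [[[0,0,0.3,0],[0,0,0.6,0],[0,0,0.9,0],[0,0,1.2,0],[0,0,1.5,0]]]}}

```text
time_s: 10.82
position: [0.527, -0.0079, 0.2062]
eef_rot: [2.132, 2.307, 0.001]
wrist_force: [1.3, 0.1, -3.0]
width: 0.0234
```

Emit:
{"method": "apply_moves", "body": {"increments": [[[0,0,0.3,0],[0,0,0.6,0],[0,0,0.9,0],[0,0,1.2,0],[0,0,1.5,0]]]}}

```text
time_s: 11.23
position: [0.527, -0.008, 0.1912]
eef_rot: [2.132, 2.307, 0.0]
wrist_force: [1.9, 1.0, -1.3]
width: 0.0236
```

Emit:
{"method": "apply_moves", "body": {"increments": [[[0,0,0.3,0],[0,0,0.6,0],[0,0,0.8,0],[0,0,1.0,0],[0,0,1.1,0]]]}}

```text
time_s: 11.65
position: [0.527, -0.008, 0.1802]
eef_rot: [2.132, 2.307, 0.0]
wrist_force: [1.8, 1.1, -1.7]
width: 0.0236
```

```bash
cat >> h.py <<'E'
def meanF(n=20):
    F=[]
    for _ in range(n): manip.camera("side"); F.append(manip.observe()["wrist_force"])
    F=np.array(F); print("F mean",F.mean(0).round(3),"sem",(F.std(0)/n**.5).round(3))
E
python3 - <<'E'
from h import *
meanF(25); x,y,_=loc(SC,(-.11,0,0)); delta(x,y,.165,SC[2]+np.pi/2)
E
```

```text
F mean [ 1.49   0.703 -1.432] sem [0.108 0.085 0.105]
t 12.9 pos [ 0.5269 -0.0079  0.1804] yaw 1.649 tilt [0. 0.] F [ 1.65  0.99 -2.1 ] w 0.0236 q6 -1.79
  shift [ 0.   -0.02  1.54] turn -0.0
```

The side forces (1.5, 0.7 N) show the yoke sitting slightly off the seat's lowest point, on the tip-side slope. Centring it by following the force.

Emit:
{"method": "apply_moves", "body": {"increments": [[[0.05,0.06,0,0],[0.1,0.12,0,0],[0.15,0.18,0,0],[0.2,0.25,0,0],[0.2,0.3,0,0]]]}}

```text
time_s: 13.32
position: [0.5276, -0.0061, 0.1794]
eef_rot: [-2.131, -2.304, 0.007]
wrist_force: [-4.0, -1.0, -1.5]
width: 0.0232
```

Run:
```python
from h import *
meanF(25); x,y,_=loc(SC,(-.11,0,0)); delta(x,y,.165,SC[2]+np.pi/2); print(manip.observe()["moment"])
```

```text
F mean [-5.383 -0.737 -1.34 ] sem [0.097 0.087 0.107]
t 14.57 pos [ 0.5277 -0.0061  0.1795] yaw 1.649 tilt [-0.005 -0.001] F [-5.2  -1.63 -1.87] w 0.0237 q6 -1.79
  shift [-0.18 -0.1   1.45] turn -0.001
[-0.1746436   1.61454866  0.03275638]
```

Emit:
{"method": "apply_moves", "body": {"increments": [[[0,-0.02,0,0],[-0.05,-0.05,0,0],[-0.1,-0.1,0,0],[-0.1,-0.15,0,0],[-0.1,-0.15,0,0]]]}}

```text
time_s: 14.98
position: [0.5276, -0.0064, 0.1801]
eef_rot: [-2.132, -2.306, 0.0]
wrist_force: [-4.6, 2.1, -0.8]
width: 0.0233
```

```bash
cat >> h.py <<'E'
def meanFM(n=20):
    F=[]
    for _ in range(n):
        manip.camera("side"); o=manip.observe(); F.append(np.r_[o["wrist_force"],o["moment"],o["position"]*1000])
    print("F,M,pos",np.mean(F,0).round(2))
E
python3 - <<'E'
from h import *
meanFM(16); x,y,_=loc(SC,(-.11,0,0)); delta(x,y,.165,SC[2]+np.pi/2)
im=manip.camera("side"); cv2.imwrite("pics/s8.png",cv2.resize(im[110:260,230:390,::-1],None,fx=4,fy=4,interpolation=cv2.INTER_CUBIC))
E
```

```text
F,M,pos [ -4.76   2.48  -1.62   0.68   1.47  -0.   527.64  -6.44 180.02]
t 15.78 pos [ 0.5276 -0.0064  0.18  ] yaw 1.649 tilt [-0.001  0.001] F [-5.12  2.64 -1.64] w 0.0236 q6 -1.79
  shift [-0.15 -0.1   1.5 ] turn -0.0
```

Emit:
{"method": "apply_moves", "body": {"increments": [[[0.02,-0.03,0,0],[0.04,-0.06,0,0],[0.05,-0.1,0,0],[0.05,-0.12,0,0],[0.05,-0.12,0,0]]]}}

```text
time_s: 16.25
position: [0.5275, -0.0063, 0.1806]
eef_rot: [2.132, 2.307, 0.002]
wrist_force: [-2.6, 1.4, -0.9]
width: 0.0237
```

Run:
```python
from h import *
meanFM(16); x,y,_=loc(SC,(-.11,0,0)); delta(x,y,.165,SC[2]+np.pi/2)
```

```text
F,M,pos [-1.5100e+00  1.4200e+00 -1.3700e+00  4.9000e-01  5.3000e-01 -1.0000e-02
  5.2743e+02 -6.3500e+00  1.8050e+02]
t 17.05 pos [ 0.5274 -0.0063  0.1805] yaw 1.65 tilt [0.001 0.   ] F [-0.65  0.8  -0.69] w 0.0235 q6 -1.79
  shift [-0.16 -0.08  1.55] turn -0.0
```

Emit:
{"method": "apply_moves", "body": {"increments": [[[0.02,-0.02,0.15,0],[0.04,-0.04,0.35,0],[0.05,-0.05,0.6,0],[0.05,-0.05,0.85,0],[0.05,-0.05,1.1,0]]]}}

```text
time_s: 17.47
position: [0.5272, -0.0061, 0.1694]
eef_rot: [2.131, 2.306, 0.002]
wrist_force: [1.5, 0.2, 0.2]
width: 0.0234
```

Emit:
{"method": "apply_moves", "body": {"increments": [[[0,0,0.2,0],[0,0,0.4,0],[0,0,0.6,0],[0,0,0.75,0],[0,0,0.8,0]]]}}

```text
time_s: 17.88
position: [0.527, -0.0059, 0.1614]
eef_rot: [2.132, 2.306, 0.002]
wrist_force: [3.5, -0.2, -0.4]
width: 0.0234
```

Run:
```python
from h import *
meanFM(30); x,y,_=loc(SC,(-.11,0,0)); delta(x,y,.155,SC[2]+np.pi/2)
```

```text
F,M,pos [ 4.3400e+00  2.0000e-02 -4.2000e-01 -1.0000e-02 -1.3600e+00 -0.0000e+00
  5.2690e+02 -5.8700e+00  1.6151e+02]
t 19.38 pos [ 0.5268 -0.0058  0.1615] yaw 1.65 tilt [0.001 0.   ] F [5.05 0.88 0.15] w 0.0233 q6 -1.79
  shift [-0.21 -0.03  0.65] turn -0.0
```

Emit:
{"method": "apply_moves", "body": {"increments": [[[0,0.03,0,0],[0,0.06,0.1,0],[0,0.1,0.2,0],[0,0.13,0.3,0],[0,0.15,0.4,0]]]}}

```text
time_s: 19.8
position: [0.527, -0.0059, 0.1568]
eef_rot: [-2.132, -2.306, 0.003]
wrist_force: [2.0, -0.2, 0.6]
width: 0.0232
```

Run:
```python
from h import *
meanFM(30); x,y,_=loc(SC,(-.11,0,0)); delta(x,y,.155,SC[2]+np.pi/2)
```

```text
F,M,pos [-1.3200e+00  1.2700e+00 -5.0000e-02  4.0000e-01  3.8000e-01 -0.0000e+00
  5.2720e+02 -5.9800e+00  1.5699e+02]
t 21.3 pos [ 0.5273 -0.006   0.1571] yaw 1.649 tilt [-0.001 -0.   ] F [-4.62  1.04  0.15] w 0.0236 q6 -1.79
  shift [-0.19 -0.08  0.21] turn -0.0
```

Emit:
{"method": "apply_moves", "body": {"increments": [[[0.03,-0.06,0,0],[0.03,-0.06,0,0],[0.03,-0.06,0,0],[0.03,-0.06,0,0],[0.03,-0.06,0,0]]]}}

```text
time_s: 21.72
position: [0.5273, -0.0058, 0.1573]
eef_rot: [2.132, 2.307, -0.0]
wrist_force: [-2.6, 0.2, 0.3]
width: 0.0235
```

Run:
```python
from h import *
for _ in range(4): meanFM(8)
x,y,_=loc(SC,(-.11,0,0)); delta(x,y,.155,SC[2]+np.pi/2)
```

```text
F,M,pos [-3.0400e+00 -8.3000e-01  4.0000e-02 -2.6000e-01  9.8000e-01  3.0000e-02
  5.2728e+02 -5.7800e+00  1.5731e+02]
F,M,pos [-3.2100e+00 -1.6600e+00 -1.6000e-01 -3.7000e-01  9.8000e-01  0.0000e+00
  5.2730e+02 -5.7100e+00  1.5732e+02]
F,M,pos [-3.0100e+00 -1.5200e+00 -1.8000e-01 -4.4000e-01  9.7000e-01  0.0000e+00
  5.2730e+02 -5.6700e+00  1.5731e+02]
F,M,pos [-3.0900e+00 -1.3900e+00 -3.4000e-01 -4.5000e-01  1.0000e+00  1.0000e-02
  5.2732e+02 -5.6300e+00  1.5731e+02]
t 23.32 pos [ 0.5273 -0.0056  0.1573] yaw 1.649 tilt [-0. -0.] F [-2.95 -1.2   0.33] w 0.0236 q6 -1.79
  shift [-0.23 -0.08  0.23] turn -0.0
```

Emit:
{"method": "apply_moves", "body": {"increments": [[[-0.01,-0.01,0.05,0],[-0.02,-0.03,0.1,0],[-0.02,-0.03,0.15,0],[-0.02,-0.03,0.15,0],[-0.02,-0.03,0.15,0]]]}}

```text
time_s: 23.73
position: [0.5273, -0.0057, 0.1559]
eef_rot: [2.132, 2.307, 0.001]
wrist_force: [-2.4, -0.3, 0.2]
width: 0.0233
```

Run:
```python
from h import *
for _ in range(3): meanFM(9)
```

```text
F,M,pos [-2.5200e+00 -1.5000e-01  2.2000e-01 -1.2000e-01  7.3000e-01  0.0000e+00
  5.2727e+02 -5.7400e+00  1.5590e+02]Traceback (most recent call last):
  File "<stdin>", line 2, in <module>
  File "h.py", line 28, in meanFM
    manip.camera("side"); o=manip.observe(); F.append(np.r_[o["wrist_force"],o["moment"],o["position"]*1000])
    ~~~~~~~~~~~~^^^^^^^^
ValueError: 200 camera calls are used up
```

Mistake: averaging the forces used up the 200 camera calls. From here I rely on touch, the TCP heights and the saved images. One more nudge, then release.

Emit:
{"method": "apply_moves", "body": {"increments": [[[0,-0.02,0,0],[0,-0.03,0,0],[0,-0.03,0,0],[0,-0.03,0,0],[0,-0.03,0,0]]], "grip_force": 20}}

```text
time_s: 25.0
position: [0.5272, -0.0058, 0.156]
eef_rot: [2.132, 2.307, 0.001]
wrist_force: [-0.5, -0.7, 0.6]
width: 0.0237
```

Emit:
{"method": "apply_moves", "body": {"increments": [[[0,0,0,0],[0,0,0,0],[0,0,0,0],[0,0,0,0],[0,0,0,0]]]}}

```text
time_s: 25.42
position: [0.5271, -0.0058, 0.156]
eef_rot: [2.132, 2.307, 0.001]
wrist_force: [0.9, 0.2, 0.0]
width: 0.0234
```

Emit:
{"method": "apply_moves", "body": {"increments": [[[0,0,0,0],[0,0,0,0],[0,0,0,0],[0,0,0,0],[0,0,0,0]]]}}

```text
time_s: 25.83
position: [0.5271, -0.0058, 0.156]
eef_rot: [2.132, 2.307, 0.001]
wrist_force: [1.5, 0.9, 0.5]
width: 0.0235
```

View pics/s8.png

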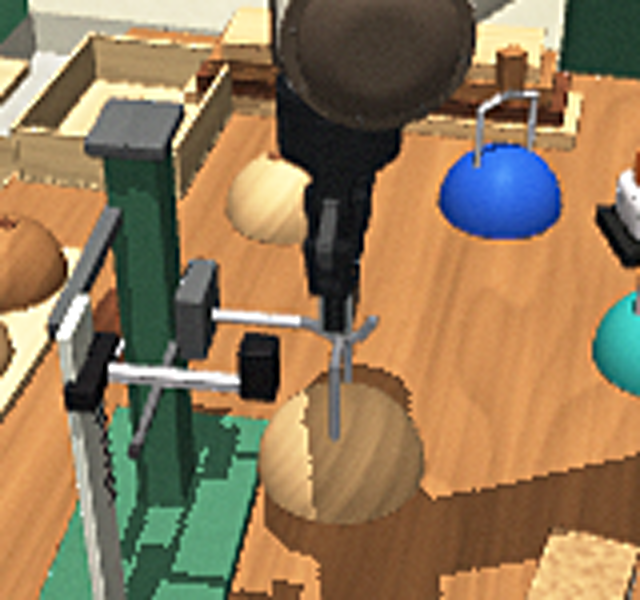

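Picture s8 shows the hook holding the yoke, its tip at crop (374,323) and the pointer tip near (135,452). The forces are now near zero, so I release gently and compare the dips from this image.

Run:
```python
from h import *
def dip(u,v,q):
    f=lambda d:(proj("side",loc(SC,(q[0],q[1],q[2]-d[0])))[0]-(u,v))[1:]
    r=least_squares(f,[.05]).x[0]; return round(r,4),proj("side",loc(SC,(q[0],q[1],q[2]-r)))[0]-(u,v)
P=lambda x,y,ox,oy,k:(ox+(x+.5)/k-.5,oy+(y+.5)/k-.5)
print("s0",dip(*P(395,189,225,115,4),(-.131,0,.268)))
print("s7",dip(*P(335,291,240,100,4),(-.131,0,.268)),"tcp exp",.254+.0113-.2350)
print("s8",dip(*P(374,323,230,110,4),(-.131,0,.268)),"tcp exp",.254+.0113-.1800)
print("knob s8",dip(*P(260,367,230,110,4),(-.085,.15,.263)))
print("knob s7",dip(*P(219,407,240,100,4),(-.085,.15,.263)))
```

```text
s0 (np.float64(0.0023), array([-0.17382694,  0.        ]))
s7 (np.float64(0.0335), array([-3.91782825e-01, -2.84217094e-14])) tcp exp 0.030299999999999994
s8 (np.float64(0.09), array([-5.15391433e-01, -2.84217094e-14])) tcp exp 0.08529999999999999
knob s8 (np.float64(0.0123), array([-0.49842299,  0.        ]))
knob s7 (np.float64(0.0123), array([-0.24842299,  0.        ]))
```

Emit:
{"method": "apply_moves", "body": {"increments": [[[0,0,0,0],[0,0,0,0],[0,0,0,0],[0,0,0,0],[0,0,0,0]]], "gripper": 0.65}}

```text
time_s: 26.25
position: [0.5266, -0.0059, 0.1557]
eef_rot: [-2.132, -2.307, 0.001]
wrist_force: [0.1, 0.3, 0.3]
width: 0.0303
```

Emit:
{"method": "apply_moves", "body": {"increments": [[[0,0,0,0],[0,0,0,0],[0,0,0,0],[0,0,0,0],[0,0,0,0]]], "gripper": 0.5}}

```text
time_s: 26.67
position: [0.5267, -0.0059, 0.1558]
eef_rot: [2.132, 2.307, 0.0]
wrist_force: [-0.2, 0.5, -0.4]
width: 0.0425
```

Emit:
{"method": "apply_moves", "body": {"increments": [[[0,0,0,0],[0,0,0,0],[0,0,0,0],[0,0,0,0],[0,0,0,0]]], "gripper": 0.3}}

```text
time_s: 27.08
position: [0.5268, -0.0059, 0.1558]
eef_rot: [2.132, 2.307, 0.0]
wrist_force: [-0.7, -0.1, 0.6]
width: 0.0599
```

Run:
```python
from h import *
for q in((-.11,0),(-.085,.15)):
    x,y,_=loc(SC,(*q,0)); print(x,y); delta(x,y,.296,SC[2]+np.pi/2)
```

```text
0.5267413425163252 -0.007959032213712722
t 27.08 pos [ 0.5268 -0.0059  0.1558] yaw 1.649 tilt [0. 0.] F [-0.65 -0.08  0.62] w 0.0599 q6 -1.79
  shift [ -0.21  -0.02 -14.02] turn -0.0
0.5398559934711885 0.14354346258532383
t 27.08 pos [ 0.5268 -0.0059  0.1558] yaw 1.649 tilt [0. 0.] F [-0.65 -0.08  0.62] w 0.0599 q6 -1.79
  shift [ 14.79   2.48 -14.02] turn -0.0
```

The release was smooth. The image dips agree with the TCP heights to about 1–2 mm, which puts the free-hanging dip at about 0.1105 m. Retreating straight up, then to above the knob with the fingers shut.

Emit:
{"method": "apply_moves", "body": {"increments": [[[0,0,-0.8,0],[0,0,-2.2,0],[0,0,-4.5,0],[0,0,-7.5,0],[0,0,-11,0]]]}}

```text
time_s: 27.5
position: [0.5257, -0.0061, 0.2663]
eef_rot: [-2.131, -2.306, 0.004]
wrist_force: [1.3, 0.5, 0.6]
width: 0.0598
```

Emit:
{"method": "apply_moves", "body": {"increments": [[[0,0,-3,0],[0,0,-4,0],[3,0.5,-4,0],[6.5,1.1,-4,0],[10,1.7,-4,0]]], "gripper": 1}}

```text
time_s: 27.92
position: [0.5357, 0.0957, 0.3067]
eef_rot: [2.134, 2.305, 0.002]
wrist_force: [0.1, -0.4, 0.6]
width: 0.0007
```

Emit:
{"method": "apply_moves", "body": {"increments": [[[3,0.5,0,0],[4.8,0.8,0,0],[4.8,0.8,0,0],[4.8,0.8,0,0],[4.8,0.8,0,0]]]}}

```text
time_s: 28.33
position: [0.5398, 0.1432, 0.3058]
eef_rot: [-2.132, -2.307, 0.001]
wrist_force: [-0.1, 0.3, 0.9]
width: -0.0
```

Emit:
{"method": "apply_moves", "body": {"increments": [[[0,0,0,0],[0,0,0,0],[0,0,0,0],[0,0,0,0],[0,0,0,0]]]}}

```text
time_s: 28.75
position: [0.54, 0.1432, 0.3059]
eef_rot: [2.133, 2.306, 0.0]
wrist_force: [-0.8, -1.0, 1.1]
width: 0.0001
```

Run:
```python
from h import *
x,y,_=loc(SC,(-.085,.15,0)); delta(x,y,.28,SC[2]+np.pi/2)
```

```text
t 28.75 pos [0.54   0.1432 0.3059] yaw 1.649 tilt [0. 0.] F [-0.85 -0.96  1.05] w 0.0001 q6 -2.04
  shift [ 0.04 -0.02  2.59] turn -0.001
```

Emit:
{"method": "apply_moves", "body": {"increments": [[[0.04,0,1,0],[0.04,0,2,0],[0.04,0,2.8,0],[0.04,0,3.2,0],[0.04,0,3.2,0]]]}}

```text
time_s: 29.17
position: [0.5393, 0.1437, 0.2718]
eef_rot: [-2.132, -2.306, 0.005]
wrist_force: [-0.4, 0.2, 0.8]
width: 0.0001
```

Emit:
{"method": "apply_moves", "body": {"increments": [[[0,0,0.2,0],[0,0,0.4,0],[0,0,0.4,0],[0,0,0.4,0],[0,0,0.4,0]]]}}

```text
time_s: 29.58
position: [0.5401, 0.1441, 0.27]
eef_rot: [2.132, 2.307, 0.001]
wrist_force: [-0.1, -0.2, 0.0]
width: 0.0001
```

Emit:
{"method": "apply_moves", "body": {"increments": [[[0,0,0.2,0],[0,0,0.4,0],[0,0,0.4,0],[0,0,0.4,0],[0,0,0.4,0]]]}}

```text
time_s: 30.0
position: [0.5402, 0.1441, 0.2659]
eef_rot: [2.132, 2.307, 0.001]
wrist_force: [0.8, 0.1, 1.6]
width: 0.0
```

Emit:
{"method": "apply_moves", "body": {"increments": [[[0,0,0.2,0],[0,0,0.4,0],[0,0,0.6,0],[0,0,0.8,0],[0,0,1,0]]]}}

```text
time_s: 30.42
position: [0.5402, 0.1441, 0.2557]
eef_rot: [2.132, 2.307, 0.001]
wrist_force: [0.1, 0.3, 1.6]
width: -0.0002
```

Contact force of about 1.6 N appears near TCP z = 0.268, as predicted for the knob's top. Pushing down.

Emit:
{"method": "apply_moves", "body": {"increments": [[[0,0,0.5,0],[0,0,1,0],[0,0,1.5,0],[0,0,2,0],[0,0,2.5,0]]]}}

```text
time_s: 30.83
position: [0.5402, 0.1441, 0.2303]
eef_rot: [2.132, 2.307, 0.0]
wrist_force: [2.6, 0.8, 1.7]
width: 0.0002
```

Emit:
{"method": "apply_moves", "body": {"increments": [[[0,0,0.5,0],[0,0,1,0],[0,0,1.5,0],[0,0,2,0],[0,0,2.5,0]]]}}

```text
time_s: 31.25
position: [0.5402, 0.1441, 0.2054]
eef_rot: [2.132, 2.307, 0.001]
wrist_force: [1.8, 0.0, 2.5]
width: -0.0001
```

Emit:
{"method": "apply_moves", "body": {"increments": [[[0,0,0.5,0],[0,0,1,0],[0,0,1.5,0],[0,0,2,0],[0,0,2.3,0]]]}}

```text
time_s: 31.67
position: [0.5397, 0.1439, 0.1819]
eef_rot: [-2.132, -2.307, 0.002]
wrist_force: [1.2, 1.1, 1.6]
width: 0.0002
```

Emit:
{"method": "apply_moves", "body": {"increments": [[[0,0,0,0],[0,0,0,0],[0,0,0,0],[0,0,0,0],[0,0,0,0]]]}}

```text
time_s: 32.08
position: [0.5397, 0.1439, 0.1827]
eef_rot: [-2.132, -2.307, 0.001]
wrist_force: [-0.3, 0.9, 0.4]
width: 0.0001
```

Emit:
{"method": "apply_moves", "body": {"increments": [[[0,0,0.2,0],[0,0,0.45,0],[0,0,0.7,0],[0,0,0.85,0],[0,0,0.95,0]]]}}

```text
time_s: 32.5
position: [0.5401, 0.1441, 0.1732]
eef_rot: [2.132, 2.307, 0.0]
wrist_force: [-0.2, 0.2, 2.0]
width: 0.0005
```

Emit:
{"method": "apply_moves", "body": {"increments": [[[0,0,0.05,0],[0,0,0.1,0],[0,0,0.15,0],[0,0,0.2,0],[0,0,0.25,0]]]}}

```text
time_s: 32.92
position: [0.5401, 0.1441, 0.1708]
eef_rot: [2.132, 2.307, 0.0]
wrist_force: [-0.6, -0.7, 2.3]
width: 0.0001
```

Emit:
{"method": "apply_moves", "body": {"increments": [[[0,0,0,0],[0,0,0,0],[0,0,0,0],[0,0,0,0],[0,0,0,0]]]}}

```text
time_s: 33.33
position: [0.5401, 0.144, 0.1708]
eef_rot: [2.132, 2.307, 0.0]
wrist_force: [0.1, -0.3, 1.7]
width: 0.0
```

Run:
```python
from h import *
delta(.5397,.1439,.1695,SC[2]+np.pi/2)
# carriage vertical shift s0 -> s8 by template match at 4x
a=cv2.imread("pics/s1.png"); b=cv2.imread("pics/s8.png")
for nm,(x0,x1,y0,y1) in {"carriage":(186,236,120,232),"bar":(225,335,172,200),"tip":(340,404,176,218)}.items():
    best=max(((lambda r:(cv2.minMaxLoc(r)[1],cv2.minMaxLoc(r)[3],s))(cv2.matchTemplate(b[220:380,140:420],cv2.resize(a[y0:y1,x0:x1],None,fx=s,fy=s),cv2.TM_CCOEFF_NORMED)) for s in(.94,.97,1.)))
    sc,(px,py),s=best; h=(y1-y0)*s/2; w=(x1-x0)*s/2
    c0=((x0+x1)/2/4+225,(y0+y1)/2/4+115); c1=((px+140+w)/4+230,(py+220+h)/4+110); print(nm,round(sc,2),s,c0,c1,c1[1]-c0[1])
for q in((-.131,0,.268),(-.05,0,.262)):
    z=[proj("side",loc(SC,(q[0],q[1],q[2]-d)))[0][1] for d in(0,.0853,.0877)]; print(np.diff(z).round(2), z[2]-z[0])
```

```text
t 33.33 pos [0.5401 0.144  0.1708] yaw 1.649 tilt [0. 0.] F [ 0.06 -0.29  1.67] w 0.0 q6 -2.04
  shift [-0.01 -0.04  0.13] turn -0.0
carriage 0.88 0.94 (277.75, 159.0) (279.625, 187.16) 28.159999999999997
bar 0.81 0.94 (295.0, 161.5) (295.425, 189.54000000000002) 28.04000000000002
tip 0.48 0.94 (318.0, 164.25) (302.27, 188.185) 23.935000000000002
[27.86  0.74] 28.599297345997712
[27.56  0.73] 28.290381810574928
```

Emit:
{"method": "apply_moves", "body": {"increments": [[[0,0,0.04,0],[0,0,0.08,0],[0,0,0.12,0],[0,0,0.15,0],[0,0,0.15,0]]]}}

```text
time_s: 33.75
position: [0.5401, 0.144, 0.1693]
eef_rot: [2.132, 2.307, 0.0]
wrist_force: [0.3, 0.9, 2.3]
width: 0.0002
```

Emit:
{"method": "apply_moves", "body": {"increments": [[[0,0,0,0],[0,0,0,0],[0,0,0,0],[0,0,0,0],[0,0,0,0]]]}}

```text
time_s: 34.17
position: [0.5401, 0.1441, 0.1693]
eef_rot: [2.132, 2.307, 0.0]
wrist_force: [0.2, -0.1, 1.9]
width: 0.0001
```

Emit:
{"method": "apply_moves", "body": {"increments": [[[0,0,-0.5,0],[0,0,-2,0],[0,0,-4.5,0],[0,0,-8,0],[0,0,-12,0]]]}}

```text
time_s: 34.58
position: [0.5384, 0.1434, 0.2887]
eef_rot: [-2.131, -2.305, 0.009]
wrist_force: [1.6, 0.5, -0.0]
width: -0.0002
```

Emit:
{"method": "apply_moves", "body": {"increments": [[[0,0,-3,0],[0,0,-5,0],[0,0,-5,0],[0,0,-5,0],[0,0,-5,0]]]}}

```text
time_s: 35.0
position: [0.5392, 0.1439, 0.3381]
eef_rot: [-2.131, -2.306, 0.003]
wrist_force: [0.5, 0.1, -0.4]
width: -0.0002
```

Emit:
{"method": "apply_moves", "body": {"increments": [[[0,0,0,0],[0,0,0,0],[0,0,0,0],[0,0,0,0],[0,0,0,0]]]}}

```text
time_s: 35.42
position: [0.54, 0.144, 0.3389]
eef_rot: [-2.132, -2.307, 0.001]
wrist_force: [-1.0, -0.8, 0.2]
width: -0.0006
```

Run:
```python
from plant import manip
print(manip.observe()["position"],manip.observe()["wrist_force"]); print(manip.sign_off())
```

```text
[0.53996234 0.14400675 0.33888957] [-0.99563705 -0.78336418  0.20983797]
the job is handed in; nothing more can be done
None
```

I handed the job in at 35.4 s: the shell hangs by its yoke on the scale's hook and the marker is set to a dip of about 0.111 m. I had no camera left to confirm either by sight.

**What I did:**
- I threaded the yoke over the hook and lowered it at no more than about 36 mm/s.
- I let go only once the vertical wrist force averaged near zero. That is uncertain by about ±0.2 N, or a few mm of hook travel.
- I pushed the marker's knob down from above with shut fingers to TCP z = 0.1693 m, then backed off clear of everything.

**Checks that agreed:**
- **Weight:** it measured about 6.8 N, which implies a dip of about 0.110 m.
- **Marker contact:** the fingers met the knob between 0.266 and 0.270 m, with 0.268 m predicted.

**Weak points:**
- **Camera calls:** I used up all 200 calls averaging force readings. The final hang and the marker's level were therefore not checked by eye. They rest on TCP heights, forces and earlier pictures.
- **Dip estimate:** the TCP heights and the pictures differed by 1–2 mm, and I split the difference. The marker could be off the pointer by about 2 mm.
- **Side force on the hook:** while centring the yoke I pressed sideways with up to about 5 N before easing it to about 1–2 N. This might count as forcing the hook.
- **Refused call:** the first move call was refused for wrongly shaped rows and moved nothing. The next two calls then ran from the wrong start point, so the gripper was only halfway to the shell, and I corrected this without touching anything.

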